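# Shut and lock the junction box

## Task

Close up the open junction box on the desk: swing its door down and press it until the catch snaps and the door lies fully flush. Then take the flat key that stands in its holder, put its blade in the slot of the round lock on the door and turn it clockwise (seen from above) a quarter turn to the stop. Leave the key standing in the lock, and leave the mug, stapler, eraser and memory stick where they are.

Things in the scene. Friction and masses are not known exactly. Their poses are not given: they have to be found in the camera images.
- door_hinge (a point): Middle of the door's hinge line, 60 mm above the desk, on the far long side of a fixed grey box 150 deep (x) x 190 wide (y) x 60 mm high that lies on its back, open at the top; the box's centre is 79 mm in this point's -x. Axes are the box's: y along the hinge, -x from the hinge to the free edge of the shut door, z up. Two black cable glands stick out 14 mm on its +y side.
- door_edge (a point): Middle of the free edge of the door, on its outer (when shut, upper) face. The door is a white plate, 194 mm wide, 8 mm thick, its free edge 157 mm from the hinge line; its shut upper face is 68.5 mm above the desk. The point turns with the door; in its own axes -x points from hinge to free edge, z is the outward normal of the face.
- door (a joint): Opening angle of the door (rad): 0 flush, grows as the free edge swings up, 1.4 at most. A stiff hinge: it stays where left, 1 to 4 N at the free edge moves it. A spring ball catch resists the last 10 mm at the free edge; pressing there with 6 to 12 N passes it, and it then pulls the door to 0 and holds it.
- lock_slot (a point): Centre of the top of the round steel lock: a 34 mm disc standing 12 mm above the door's outer face (80.5 mm above the desk when shut), 48 mm from the free edge, midway along it. A slot runs right across its top along this point's own y: 6.4 mm wide (9.4 at the bevelled mouth), 8 mm deep. Turns with the lock; z is the lock's axis, outward.
- lock (a joint): Turn of the lock (rad): 0 is open (slot along the hinge line), grows clockwise seen from above the shut door, 1.571 is the stop (locked, slot square to the hinge line). Stays where left; turning takes about 0.1 N m. The blade has about 0.12 rad of play in the slot either way: turn the key a little past a quarter turn to bring the lock to its stop.
- key_grip (a point): Centre of the key's black flat handle: 30 (own x) x 12 (own y, pinch it here) x 40 mm high (z, up). Under it a collar 34 x 18 x 6 mm and a steel blade 24 (x) x 3.6 (y) x 7 mm. The collar rests on the lock's top when the blade is fully in the slot, either way round. 50 g. At first it stands upright, blade down, loosely in its holder, this point about 43 mm above the desk.
- key_tip (a point): Middle of the lower end of the key's blade, on the key's axis, 32 mm below key_grip.
- holder: Fixed grey plastic block, 60 (x) x 44 (y) x 18 mm high, with a slot in its top for the key's blade; origin at the centre of its underside.
- mug: White mug with a handle, 92 x 127 x 95 mm; origin at the centre of its underside. Bystander.
- stapler: Black desk stapler, 144 x 39 x 54 mm; origin at the centre of its underside. Bystander.
- eraser: Eraser in its sleeve, 20 x 44 x 12 mm; origin at the centre of its underside. Bystander.
- usb_stick: Black memory stick with cap, 17 x 38 x 9 mm; origin at the centre of its underside. Bystander.
Not all that is in view belongs to the job. There is more than one size of the part that bears key_grip; the job needs the middle-sized.

How it is judged:
By the outcome, as a careful person would: the job done as asked, in the order asked, and still so for the second after the job is handed in, with the robot touching nothing.
It also fails if it takes over 54 s, if anything falls off the work surface, if the arm or the gripper's body presses on something with over 40 N, if the wrist force passes 120 N, or if a joint passes its speed limit or range.

## Robot

A 7-joint arm with a two-finger parallel gripper is mounted at the origin on a cart in front of the work surface, level with it; the furniture and walls round the work are solid. World frame = base frame: x ahead of the robot, y to its left, z up, the work surface at z = 0. Lengths are in m, angles in rad, forces in N, time in s.
With the tool pointing down it reaches from about 0.35 to 0.9 m from the base axis. Payload 8.1 kg.
Tool frame: the origin (TCP) lies between the finger pads; the fingertips stand ahead of it and the grasp point (between the pads) is the TCP (arm.nose_length is the z of the fingertips in the tool frame, in m); z points along the fingers, y is the line along which they close (so a half turn about z gives the same grasp; the last joint's range is limited). The gripper opens to 92 mm and grips with 3 to 60 N. Pads are 19 mm wide; open, the fingers measure 130 mm over their backs; the gripper's body (75 mm by 190 mm) begins 47 mm behind the grasp point.
Start: joints at [1.002, 0.434, 0.025, 1.573, -0.012, 1.134, -0.075], TCP at [0.281, -0.558, 0.246] pointing down, gripper open.
Joint ranges: [-2.62, 2.62], [-0.44, 2.09], [-1.27, 1.32], [0.08, 2.57], [-1.32, 4.46], [0.12, 2], [-2.74, 2.74]. Speed limits (rad/s): [2.22, 2.22, 3.01, 3.01, 3.14, 3.14, 3.14].

## Interface

Orientations are given as a rotation vector (axis times angle).
In Python, from cell import sensors, optics, arm gives the robot as it stands.
- The arm moves only by the tool arm_command, never from a script. Its argument "deltas" is one flat list of numbers, 7 for each row, row after row: the turn, a rotation vector about the world's x, y, z as a fraction of full scale, then the shift along the world's x, y, z as a fraction of full scale, then the finger opening in mm, from 0 to 91.8. In form: [wx, wy, wz, dx, dy, dz, fingers, wx, wy, wz, dx, dy, dz, fingers, ...]. A call has 1 to 20 rows; each row is the pose to reach, as a shift and turn from the pose commanded when the call began; what a row does not reach only later rows make up. Full scale, the value 1, is 1 m for a shift and 90 degrees for a turn. A row lasts 1/10 s, in which the tool goes at most 50 mm and 8.59 degrees, less where a joint would pass 70% of its speed; a pose out of reach is approached as far as the arm can. A call with a number of a shift or a turn outside -1 to 1 is refused whole. A call with a gripper value outside its range is refused whole. The fingers move at their own pace and stop on an object; "force" is the grip in N (left out, the last holds). Time passes only in rows, so rows that repeat a pose let the fingers close. It gives the time, the measured TCP pose, the force, the opening and the grip force at its end, in the units of the state.
- sensors.observe(): the state, without advancing time (a new reading comes with each control period).
- optics.get_image(name): name is "scene" or "top"; returns the picture (384x512x3 uint8, blue, green, red); there is no depth.
- optics.calibration(name): a dict with "camera_matrix" (3x3 intrinsics, pixels), "rvec" (rotation vector, rad) and "tvec" (3), from world to camera coordinates, as OpenCV has them. Camera axes: x right, y down, z forward; pixel columns grow to the right and rows downward; lengths in m; the calibration is good to about 2 mm. A picture is of the moment at which its call begins. calibration takes no time and is no camera call.
- arm.sign_off(): hands the job in; it is judged then, once.
The state is a dict: "clock": time; "joints": joint angles; "dq": joint speeds; "joint_efforts": joint torques, N m; "position": TCP position; "ee_rot": TCP orientation; "force": force on the tool from outside, world axes, zero at the start; "ft_torque": the same for the moment, N m; "width": opening from 0.0 (shut) to 1.0 (fully open); "gripper_force": force on a finger pad.
Only numpy, scipy, OpenCV 4.12 (cv2) and the standard library are available. Lean on these libraries where they do the work, as an engineer would, in place of code of your own. Each camera call takes 0.05 s, during which the arm holds its last target. There are 200 camera calls.

## Working session

There is one attempt and no reset: what is moved stays moved. The work goes in short steps, Python scripts to look and compute and a tool call to move; the robot and the scene stay as the last step left them, time stands still between calls to the robot, and variables do not carry over. Pictures are saved under pics/ and viewed, at most 10 in all, crops included, and the job is handed in when it is done.

Besides the shell and the picture viewer there is one more tool, called after "Emit:" in YAML: its name, and indented under it one key for each argument. arm_command: Moves the arm, as the interface text tells. Its arguments: {"type":"object","properties":{"deltas":{"type":"array","items":{"type":"number"}},"force":{"type":"number"}},"required":["deltas"]}

```bash
mkdir -p pics; python3 - <<'E'
from cell import sensors, optics, arm
import cv2
for n in("scene","top"):
    cv2.imwrite(f"pics/{n}0.png",cv2.resize(optics.get_image(n),(800,600),interpolation=cv2.INTER_CUBIC)); print(optics.calibration(n))
print(sensors.observe(),arm.nose_length)
E
```

```text
{'camera_matrix': array([[414.75432758,   0.        , 255.5286636 ],
       [  0.        , 414.75432758, 191.59837016],
       [  0.        ,   0.        ,   1.        ]]), 'rvec': array([ 2.05104987, -0.61719519,  0.37521121]), 'tvec': array([-0.47144066,  0.17367668,  0.89570366])}
{'camera_matrix': array([[368.51880134,   0.        , 253.33610146],
       [  0.        , 368.51880134, 189.66314654],
       [  0.        ,   0.        ,   1.        ]]), 'rvec': array([ 2.15963807, -2.17422425,  0.08333028]), 'tvec': array([-0.07702868,  0.5023186 ,  1.02489689])}
{'clock': 0.1, 'joints': array([ 1.00238823,  0.43513711,  0.02500354,  1.57397993, -0.01162015,
        1.1339941 , -0.07509327]), 'dq': array([ 0.00070894, -0.00258048, -0.00057418, -0.00343819, -0.00064184,
       -0.00086661,  0.00212068]), 'joint_efforts': array([ 3.22328728e-03, -6.69125962e+01,  9.88239907e-01, -3.15147364e+01,
       -6.04970078e-02,  3.73710296e-02,  5.89397177e-05]), 'position': array([ 0.28047478, -0.55806669,  0.24504396]), 'ee_rot': array([-3.05553770e+00, -7.24641843e-01,  6.78310258e-04]), 'force': array([-0.66900879, -0.55565826,  0.45813639]), 'ft_torque': array([-0.0004402 ,  0.0240732 ,  0.00336652]), 'gripper_force': 0.0, 'width': 0.9990107725102941} 0.019
```

View pics/scene0.png

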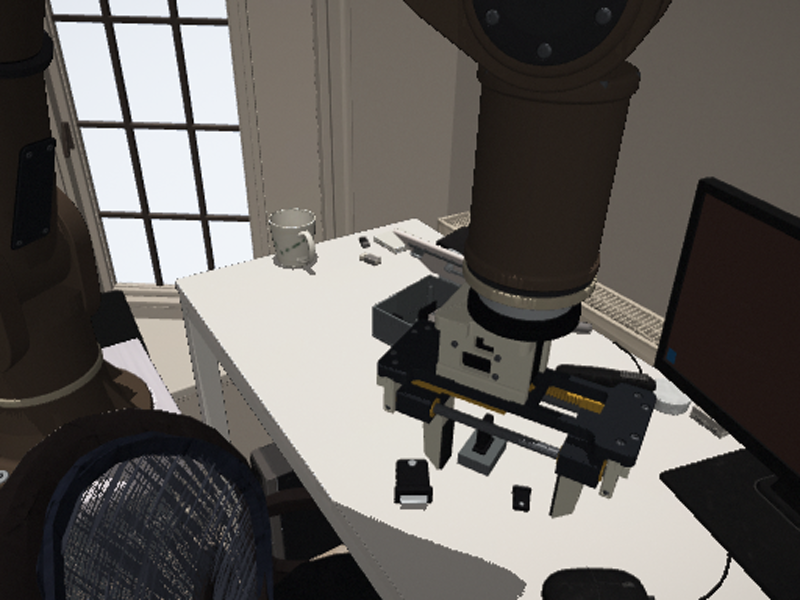

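View pics/top0.png

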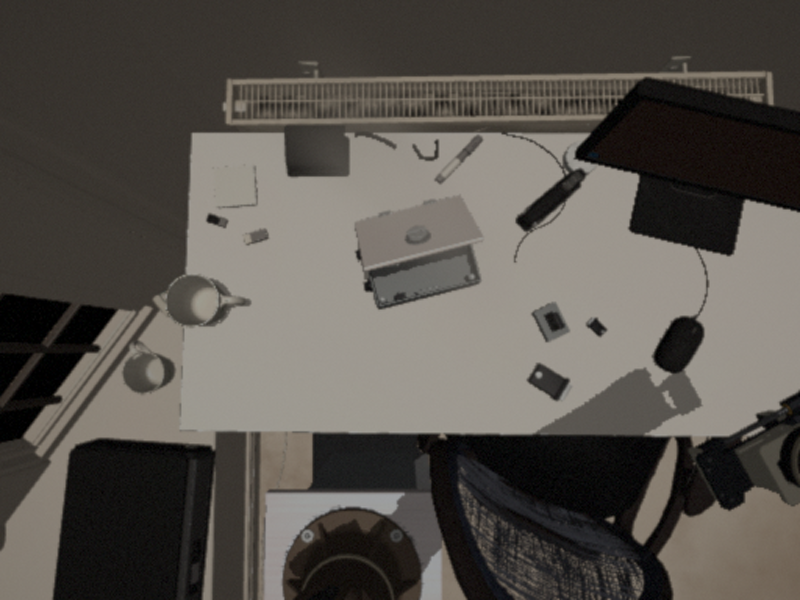

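```bash
python3 - <<'E'
from cell import optics
import cv2,numpy as np
t=optics.get_image("top"); s=optics.get_image("scene")
f=lambda im,x,y,w,h,k:cv2.convertScaleAbs(cv2.resize(im[y:y+h,x:x+w],None,fx=k,fy=k,interpolation=cv2.INTER_CUBIC),alpha=1.3)
a=f(t,220,120,100,80,6) # 600x480
cv2.imwrite("pics/c1.png",a)
cv2.imwrite("pics/c2.png",np.hstack([f(t,330,185,64,75,6),f(s,240,255,110,75,3.6)[:450].copy() if 0 else cv2.resize(f(s,240,255,110,75,3.6),(396,450))]))
E
```

```text
(no output)
```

View pics/c1.png

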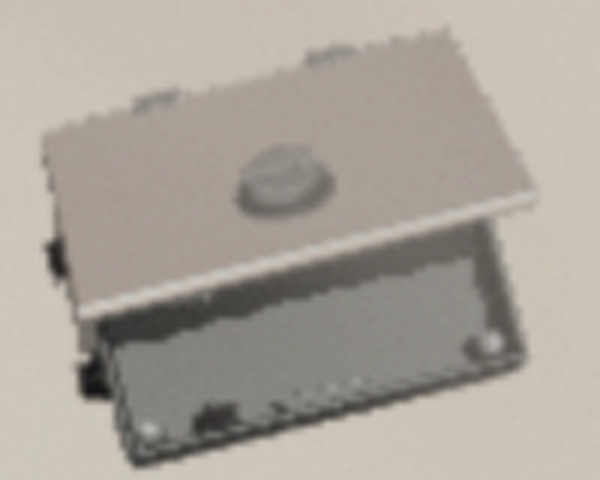

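View pics/c2.png

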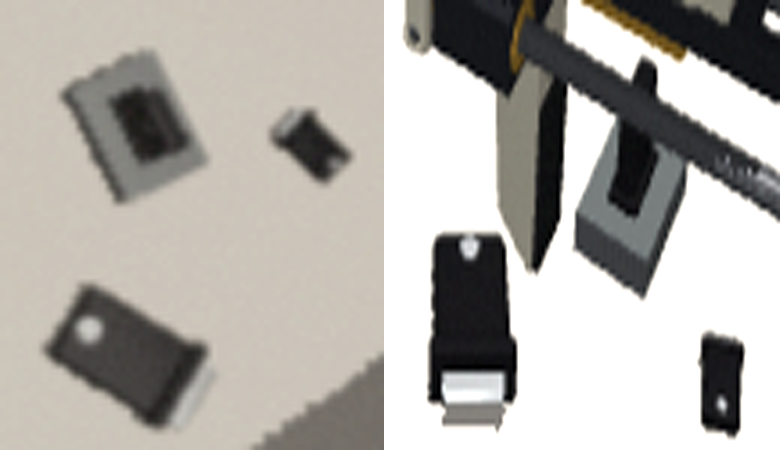

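```bash
cat > h.py <<'E'
import numpy as np,cv2
from cell import sensors,optics,arm
from scipy.optimize import least_squares
def proj(n,P):
    c=optics.calibration(n); return cv2.projectPoints(np.array(P,float).reshape(-1,1,3),c["rvec"],c["tvec"],c["camera_matrix"],None)[0].reshape(-1,2)
def ray(n,uv,z):
    c=optics.calibration(n);R=cv2.Rodrigues(c["rvec"])[0];o=-R.T@c["tvec"]
    d=R.T@np.linalg.inv(c["camera_matrix"])@np.array([uv[0],uv[1],1.]); return o+d*(z-o[2])/d[2]
def Rz(a): return np.array([[np.cos(a),-np.sin(a),0],[np.sin(a),np.cos(a),0],[0,0,1]])
def boxpts(p,L,door):  # p: x,y,yaw,angle
    L=np.array(L,float)
    if door:
        a=p[3]; R=np.array([[np.cos(a),0,np.sin(a)],[0,1,0],[-np.sin(a),0,np.cos(a)]]) # -x end goes up
        L=L@R.T
    return L@Rz(p[2]).T+np.array([p[0],p[1],.06])
E
python3 - <<'E'
from h import *
o=np.array([220,120]);px=lambda l:np.array(l,float)/6+o-.42
D=[[0,.097,.0085],[0,-.097,.0085],[-.157,-.097,.0085],[-.157,.097,.0085],[-.109,0,.0205]]
Du=px([[45,132],[452,30],[535,190],[80,308],[285,172]])
B=[[-.154,.095,0],[-.154,-.095,0]];Bu=px([[133,450],[522,352]])
f=lambda p:np.r_[proj("top",boxpts(p,D,1))-Du,proj("top",boxpts(p,B,0))-Bu].ravel()
r=least_squares(f,[.65,-.1,.2,.8]);print(r.x,np.round(r.fun.reshape(-1,2)*6))
o2=np.array([330,185]);px2=lambda l:np.array(l,float)/6+o2-.42
H=[[.03,.022,.018],[.03,-.022,.018],[-.03,-.022,.018],[-.03,.022,.018]]
Hu=px2([[75,90],[152,50],[208,160],[130,195]])
g=lambda q:(proj("top",np.array(H)@Rz(q[2]).T+[q[0],q[1],0])-Hu).ravel()
c=ray("top",Hu.mean(0),.018)
q=least_squares(g,[c[0],c[1],.4]);print(q.x,np.round(q.fun.reshape(-1,2)*6))
K=[[sx*.015,sy*.006,.063] for sx,sy in((1,1),(1,-1),(-1,-1),(-1,1))]
print("key top crop px",(proj("top",np.array(K)@Rz(q.x[2]).T+[q.x[0],q.x[1],0])+.42-o2)*6)
for n in("top",):
    R=cv2.Rodrigues(optics.calibration(n)["rvec"])[0];print(-R.T@optics.calibration(n)["tvec"])
E
```

```text
[ 0.6525922  -0.10284012  0.23948553  0.82829381] [[-5. -9.]
 [-3. -9.]
 [ 7.  3.]
 [-3.  1.]
 [-2. -5.]
 [-5. 10.]
 [10.  7.]]
[ 0.45599436 -0.36263552  0.44576134] [[-5. -3.]
 [ 1. -4.]
 [ 4.  0.]
 [-1.  6.]]
key top crop px [[139.34447298  94.56642054]
 [163.01995904  82.98030324]
 [193.71663015 142.65208075]
 [169.98707963 154.28820639]]
[ 0.40537412 -0.0960616   1.06541777]
```

```bash
python3 - <<'E'
from h import *
o=np.array([220,120]);px=lambda l:np.array(l,float)/6+o-.42
D=[[-.003,.097,.0085],[-.003,-.097,.0085],[-.157,-.097,.0085],[-.157,.097,.0085],[-.109,0,.0205]]
Du=px([[45,132],[452,30],[535,190],[80,308],[285,172]])
B=[[-.154,.095,0],[-.154,-.095,0]];Bu=px([[133,455],[522,358]])
f=lambda p:np.r_[proj("top",boxpts(p,D,1))-Du,proj("top",boxpts(p,B,0))-Bu].ravel()
p=least_squares(f,[.65,-.1,.2,.8]);print(p.x,np.round(p.fun.reshape(-1,2)*6));p=p.x
s=sensors.observe()["position"]
for a in [.95,.8,.7,.6,.5,.4,.3,.2,.1,.05,0]:
    q=p.copy();q[3]=a; c=boxpts(q,[[-.144,0,.0085]],1)[0]
    c[2]+=.019+.0095*np.tan(a); print(a,np.round(c,3),np.round(c-s,3))
E
```

```text
[ 0.65203276 -0.10285907  0.23826038  0.8326716 ] [[-4. -5.]
 [-2. -4.]
 [ 7.  3.]
 [-4.  1.]
 [-2. -4.]
 [-5.  6.]
 [10.  2.]]
0.95 [ 0.577 -0.121  0.214] [ 0.297  0.437 -0.031]
0.8 [ 0.56  -0.125  0.198] [ 0.28   0.433 -0.047]
0.7 [ 0.55  -0.128  0.186] [ 0.27   0.431 -0.059]
0.6 [ 0.541 -0.13   0.174] [ 0.261  0.428 -0.071]
0.5 [ 0.533 -0.132  0.161] [ 0.253  0.426 -0.085]
0.4 [ 0.526 -0.133  0.147] [ 0.246  0.425 -0.098]
0.3 [ 0.521 -0.135  0.133] [ 0.24   0.423 -0.113]
0.2 [ 0.517 -0.136  0.118] [ 0.236  0.422 -0.127]
0.1 [ 0.514 -0.136  0.103] [ 0.233  0.422 -0.142]
0.05 [ 0.513 -0.137  0.095] [ 0.232  0.421 -0.15 ]
0 [ 0.512 -0.137  0.088] [ 0.232  0.421 -0.158]
```

Emit:
arm_command:
  deltas: [0, 0, -0.04, 0.03, 0.04, 0.01, 0, 0, 0, -0.08, 0.06, 0.08, 0.01, 0, 0, 0, -0.12, 0.09, 0.12, 0.01, 0, 0, 0, -0.144, 0.12, 0.16, 0.01, 0, 0, 0, -0.144, 0.145, 0.2, 0.01, 0, 0, 0, -0.144, 0.17, 0.24, 0.01, 0, 0, 0, -0.144, 0.195, 0.28, 0.01, 0, 0, 0, -0.144, 0.22, 0.32, 0.01, 0, 0, 0, -0.144, 0.245, 0.36, 0.01, 0, 0, 0, -0.144, 0.27, 0.4, 0.01, 0, 0, 0, -0.144, 0.285, 0.43, 0.005, 0, 0, 0, -0.144, 0.287, 0.435, -0.01, 0, 0, 0, -0.144, 0.287, 0.435, -0.02, 0, 0, 0, -0.144, 0.287, 0.435, -0.025, 0]
  force: 30

```text
clock: 1.6
position: [0.5667, -0.1243, 0.2195]
ee_rot: [3.119, 0.374, -0.003]
force: [-0.2, -0.7, -0.6]
width: 0.003
gripper_force: 0.0
```

Emit:
arm_command:
  deltas: [0, 0, 0, -0.004, -0.001, -0.012, 0, 0, 0, 0, -0.007, -0.002, -0.022, 0, 0, 0, 0, -0.012, -0.003, -0.028, 0, 0, 0, 0, -0.017, -0.004, -0.034, 0, 0, 0, 0, -0.022, -0.006, -0.04, 0, 0, 0, 0, -0.026, -0.007, -0.046, 0, 0, 0, 0, -0.03, -0.008, -0.053, 0, 0, 0, 0, -0.034, -0.009, -0.06, 0, 0, 0, 0, -0.038, -0.01, -0.067, 0, 0, 0, 0, -0.041, -0.01, -0.073, 0, 0, 0, 0, -0.044, -0.011, -0.08, 0, 0, 0, 0, -0.047, -0.012, -0.088, 0, 0, 0, 0, -0.049, -0.012, -0.095, 0, 0, 0, 0, -0.051, -0.013, -0.102, 0]

```text
clock: 3.0
position: [0.5165, -0.1363, 0.1181]
ee_rot: [-3.119, -0.376, 0.0]
force: [-0.5, 0.8, 0.9]
width: 0.01
gripper_force: 0.3
```

Emit:
arm_command:
  deltas: [0, 0, 0, -0.001, 0, -0.007, 0, 0, 0, 0, -0.003, 0, -0.015, 0, 0, 0, 0, -0.004, 0, -0.02, 0, 0, 0, 0, -0.004, -0.001, -0.024, 0, 0, 0, 0, -0.005, -0.001, -0.028, 0, 0, 0, 0, -0.005, -0.001, -0.03, 0, 0, 0, 0, -0.005, -0.001, -0.031, 0]

```text
clock: 3.7
position: [0.5114, -0.1374, 0.0876]
ee_rot: [-3.119, -0.375, 0.001]
force: [-3.3, 0.6, 12.7]
width: 0.004
gripper_force: 6.3
```

Emit:
arm_command:
  deltas: [0, 0, 0, 0, 0, -0.001, 0, 0, 0, 0, 0, 0, -0.002, 0, 0, 0, 0, 0, 0, -0.002, 0]

```text
clock: 4.0
position: [0.5114, -0.1374, 0.0873]
ee_rot: [3.119, 0.375, -0.0]
force: [-8.4, 1.5, 24.2]
width: 0.004
gripper_force: 12.3
```

Emit:
arm_command:
  deltas: [0, 0, 0, 0, 0, 0.03, 0, 0, 0, 0, 0, 0, 0.07, 10, 0, 0, 0.02, -0.02, -0.03, 0.11, 20, 0, 0, 0.05, -0.04, -0.07, 0.14, 30, 0, 0, 0.08, -0.06, -0.11, 0.15, 36, 0, 0, 0.1, -0.08, -0.15, 0.15, 36, 0, 0, 0.131, -0.1, -0.19, 0.15, 36, 0, 0, 0.131, -0.12, -0.23, 0.15, 36, 0, 0, 0.131, -0.14, -0.27, 0.15, 36, 0, 0, 0.131, -0.16, -0.31, 0.15, 36, 0, 0, 0.131, -0.18, -0.34, 0.15, 36, 0, 0, 0.131, -0.18, -0.36, 0.15, 36, 0, 0, 0.131, -0.18, -0.36, 0.15, 36]

```text
clock: 5.3
position: [0.3299, -0.5005, 0.2353]
ee_rot: [3.065, 0.687, -0.002]
force: [0.4, -0.7, 0.6]
width: 0.391
gripper_force: 0.0
```

```bash
python3 - <<'E'
from cell import optics
import cv2,numpy as np
t=optics.get_image("top"); s=optics.get_image("scene"); cv2.imwrite("t1.png",t);cv2.imwrite("s1.png",s)
f=lambda im,x,y,w,h,k:cv2.convertScaleAbs(cv2.resize(im[y:y+h,x:x+w],None,fx=k,fy=k,interpolation=cv2.INTER_CUBIC),alpha=1.3)
cv2.imwrite("pics/d1.png",np.hstack([f(t,225,125,85,75,6),f(t,335,185,45,75,6)]))
cv2.imwrite("pics/d2.png",cv2.resize(s,(800,600)))
E
```

```text
(no output)
```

View pics/d1.png

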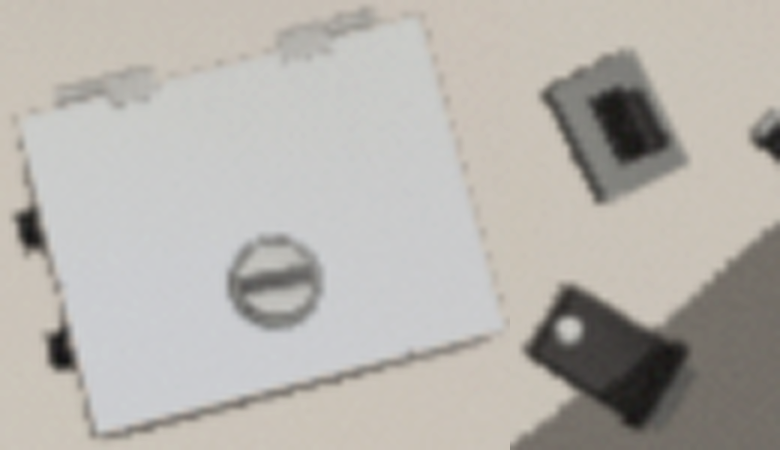

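View pics/d2.png

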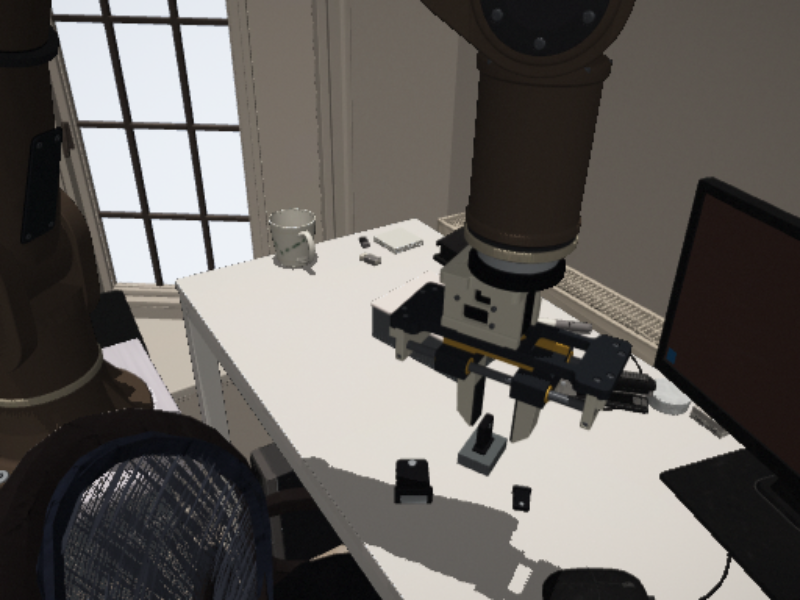

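```bash
python3 - <<'E'
from h import *
o=np.array([225,125]);px=lambda l:np.array(l,float)/6+o-.42
D=[[-.003,.097,.0085],[-.003,-.097,.0085],[-.157,-.097,.0085],[-.157,.097,.0085],[-.109,0,.0205]]
Du=px([[18,116],[420,17],[505,327],[95,432],[275,281]])
f=lambda p:(proj("top",boxpts(np.r_[p,0],D,1))-Du).ravel()
r=least_squares(f,[.65,-.1,.2]);p=np.r_[r.x,0];print(p,np.round(r.fun.reshape(-1,2)*6))
L=boxpts(p,[[-.109,0,.0205]],1)[0];print("lock",L,"direct",ray("top",Du[4],.0805))
a,b=[ray("top",q,.0805) for q in px([[236,287],[312,271]])];print("slot yaw",np.arctan2(*(a-b)[[1,0]])-np.pi/2)
t=cv2.imread("t1.png");s=cv2.imread("s1.png")
k=10
def crop(im,n,x,y,w,h,k,hp,kp):
    c=cv2.convertScaleAbs(cv2.resize(im[y:y+h,x:x+w],None,fx=k,fy=k,interpolation=cv2.INTER_CUBIC),alpha=2 if n=="scene" else 1.8)
    for P,col in((hp,(0,0,255)),(kp,(0,200,0))):
        uv=((proj(n,P)-[x,y]+.5)*k).astype(int); cv2.polylines(c,[uv.reshape(-1,1,2)],True,col,1)
    return c
X=np.array([.456,-.3626,0]);y=.446
rect=lambda a,b,z:np.array([[a,b,z],[a,-b,z],[-a,-b,z],[-a,b,z]])@Rz(y).T+X
A=crop(t,"top",337,190,37,35,10,rect(.03,.022,.018),rect(.015,.006,.063))
B=crop(s,"scene",288,262,40,44,10,rect(.03,.022,.018),rect(.015,.006,.063))
A=cv2.copyMakeBorder(A,0,90,0,0,cv2.BORDER_CONSTANT)
cv2.imwrite("pics/e1.png",np.hstack([A,B]))
E
```

```text
[ 0.65202887 -0.1020042   0.24022268  0.        ] [[-5. -3.]
 [ 2. -7.]
 [ 4.  6.]
 [-2.  6.]
 [ 1. -2.]]
lock [ 0.5461588  -0.12793737  0.0805    ] direct [ 0.54547385 -0.12759758  0.0805    ]
slot yaw 0.20108898325173152
```

View pics/e1.png

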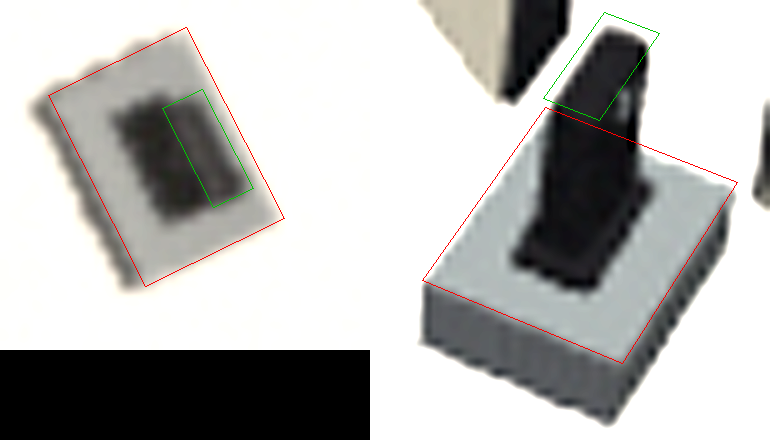

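Emit:
arm_command:
  deltas: [0, 0, 0, 0.03, 0.03, -0.01, 36, 0, 0, 0, 0.06, 0.065, -0.04, 36, 0, 0, 0, 0.09, 0.1, -0.07, 36, 0, 0, 0, 0.115, 0.13, -0.1, 36, 0, 0, 0, 0.126, 0.138, -0.115, 36, 0, 0, 0, 0.126, 0.138, -0.115, 36, 0, 0, 0, 0.126, 0.138, -0.115, 36]

```text
clock: 6.1
position: [0.458, -0.358, 0.1206]
ee_rot: [-3.062, -0.698, 0.001]
force: [0.0, -1.0, -0.1]
width: 0.394
gripper_force: 0.0
```

Emit:
arm_command:
  deltas: [0, 0, 0, -0.002, -0.004, -0.02, 36, 0, 0, 0, -0.002, -0.004, -0.045, 36, 0, 0, 0, -0.002, -0.004, -0.065, 36, 0, 0, 0, -0.002, -0.004, -0.0745, 36, 0, 0, 0, -0.002, -0.004, -0.0745, 36, 0, 0, 0, -0.002, -0.004, -0.0745, 22]
  force: 20

```text
clock: 6.7
position: [0.4559, -0.3642, 0.0474]
ee_rot: [3.063, 0.692, 0.001]
force: [1.4, -0.5, 0.2]
width: 0.344
gripper_force: 0.0
```

Emit:
arm_command:
  deltas: [0, 0, 0, 0, 0, 0, 17, 0, 0, 0, 0, 0, 0, 15, 0, 0, 0, 0, 0, 0, 14]

```text
clock: 7.0
position: [0.456, -0.3636, 0.0469]
ee_rot: [3.063, 0.694, 0.001]
force: [-0.6, -0.2, -0.0]
width: 0.162
gripper_force: 0.0
```

Emit:
arm_command:
  deltas: [0, 0, 0, 0, 0, 0, 8, 0, 0, 0, 0, 0, 0, 4, 0, 0, 0, 0, 0, 0, 4, 0, 0, 0, 0, 0, 0, 4]
  force: 25

```text
clock: 7.4
position: [0.4559, -0.3635, 0.0466]
ee_rot: [3.064, 0.694, 0.001]
force: [-1.7, 0.8, 5.4]
width: 0.129
gripper_force: 25.0
```

Emit:
arm_command:
  deltas: [0, 0, 0, 0, 0, 0.02, 4, 0, 0, 0, 0, 0, 0.05, 4, 0, 0, 0, 0, 0, 0.09, 4, 0, 0, 0.05, 0.005, 0.02, 0.12, 4, 0, 0, 0.13, 0.015, 0.045, 0.14, 4, 0, 0, 0.21, 0.025, 0.07, 0.15, 4, 0, 0, 0.29, 0.035, 0.095, 0.15, 4, 0, 0, 0.37, 0.045, 0.12, 0.15, 4, 0, 0, 0.45, 0.055, 0.145, 0.15, 4, 0, 0, 0.53, 0.065, 0.17, 0.15, 4, 0, 0, 0.61, 0.075, 0.195, 0.15, 4, 0, 0, 0.69, 0.085, 0.215, 0.14, 4, 0, 0, 0.77, 0.09, 0.23, 0.13, 4, 0, 0, 0.83, 0.09, 0.236, 0.12, 4, 0, 0, 0.866, 0.09, 0.236, 0.11, 4, 0, 0, 0.866, 0.09, 0.236, 0.11, 4, 0, 0, 0.866, 0.09, 0.236, 0.11, 4]

```text
clock: 9.1
position: [0.5455, -0.1277, 0.1562]
ee_rot: [-1.948, -2.464, 0.0]
force: [-0.0, 1.0, 0.6]
width: 0.129
gripper_force: 25.0
```

```bash
python3 - <<'E'
from h import *
t=optics.get_image("top"); s=optics.get_image("scene");cv2.imwrite("s2.png",s)
st=sensors.observe();P=st["position"];R=cv2.Rodrigues(st["ee_rot"])[0]
print(P,np.arctan2(R[1,1],R[0,1])-np.pi/2,R[:,2],st["joints"],st["width"])
u=proj("scene",[P])[0];print(u); x,y=(u-[50,38]).astype(int)
c=cv2.resize(s[y:y+90,x:x+110],None,fx=6,fy=6,interpolation=cv2.INTER_CUBIC)
cv2.imwrite("pics/f1.png",cv2.convertScaleAbs(c,alpha=1.6))
E
```

```text
[ 0.54589451 -0.12775278  0.15674269] -1.3379355525652419 [ 6.35412397e-04 -2.26585419e-04 -9.99999772e-01] [ 0.43243663  0.45856881 -0.40801678  1.81402847  0.22393573  0.9137088
  0.15739915] 0.1297946376841153
[278.60446739 168.48902885]
```

View pics/f1.png

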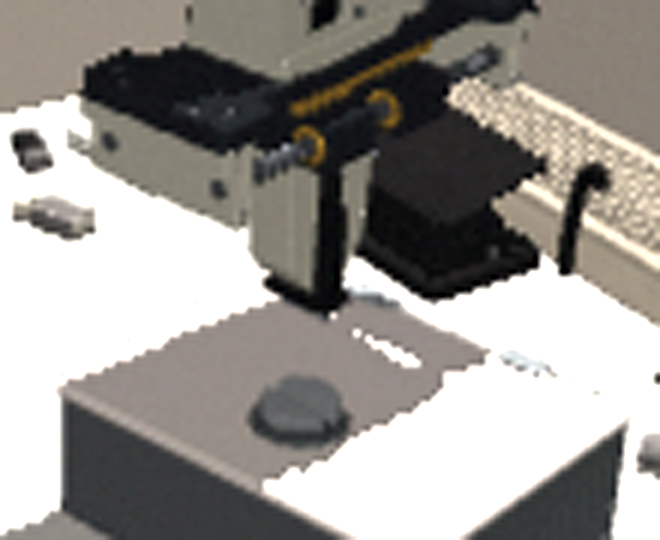

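```bash
python3 - <<'E'
from h import *
P=sensors.observe()["position"]
cr=lambda X:np.round((proj("scene",X)-[228,130]+.5)*6,1)
print("lock top",cr([[.546,-.128,.0805],[.546,-.128,.0685]]))
y=.235+np.pi/2
for hz in(.02,.026):
    print("collar",cr(np.array([[a,b,0] for a,b in((.017,.009),(.017,-.009),(-.017,-.009),(-.017,.009))])@Rz(y).T+P-[0,0,.0036+hz]))
print("mm per x,y",cr([[.546,-.128,.08],[.556,-.128,.08],[.546,-.118,.08]]))
s=cv2.imread("s2.png")
a=cv2.resize(s[170:212,262:297],None,fx=12,fy=12,interpolation=cv2.INTER_CUBIC)
cv2.imwrite("pics/g1.png",cv2.convertScaleAbs(a,alpha=2.2))
E
```

```text
lock top [[297.9 396.5]
 [296.5 420.9]]
collar [[257.2 278.9]
 [285.8 263.5]
 [350.5 292.3]
 [322.1 308.3]]
collar [[256.6 291.8]
 [285.1 276.3]
 [349.7 305.2]
 [321.3 321.3]]
mm per x,y [[297.8 397.5]
 [317.1 390.7]
 [283.5 386.7]]
```

View pics/g1.png

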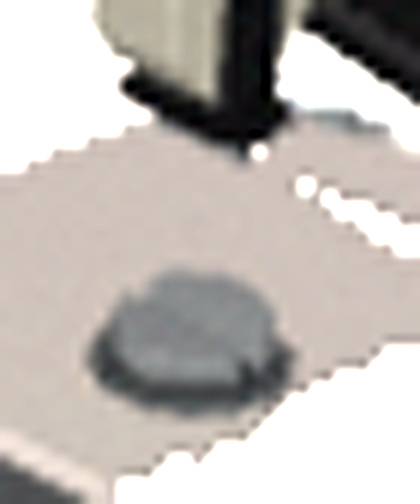

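Emit:
arm_command:
  deltas: [0, 0, 0, 0, 0, -0.015, 4, 0, 0, 0, 0, 0, -0.03, 4, 0, 0, 0, 0, 0, -0.037, 4, 0, 0, 0, 0, 0, -0.04, 4, 0, 0, 0, 0, 0, -0.042, 4, 0, 0, 0, 0, 0, -0.043, 4]

```text
clock: 9.8
position: [0.546, -0.1275, 0.1136]
ee_rot: [1.946, 2.466, 0.001]
force: [0.4, -0.5, -0.4]
width: 0.13
gripper_force: 25.0
```

Emit:
arm_command:
  deltas: [0, 0, 0, 0, 0, -0.001, 4, 0, 0, 0, 0, 0, -0.002, 4, 0, 0, 0, 0, 0, -0.003, 4, 0, 0, 0, 0, 0, -0.004, 4]

```text
clock: 10.2
position: [0.5458, -0.1274, 0.1093]
ee_rot: [1.946, 2.466, 0.0]
force: [-0.6, -1.0, 0.0]
width: 0.134
gripper_force: 25.0
```

Emit:
arm_command:
  deltas: [0, 0, 0, 0, 0, -0.001, 4, 0, 0, 0, 0, 0, -0.002, 4, 0, 0, 0, 0, 0, -0.002, 4]

```text
clock: 10.5
position: [0.5458, -0.1274, 0.1088]
ee_rot: [1.945, 2.466, -0.0]
force: [-6.2, 0.7, 17.1]
width: 0.13
gripper_force: 25.0
```

Emit:
arm_command:
  deltas: [0, 0, 0, 0, 0, 0.0015, 4, 0, 0, -0.06, 0, 0, 0.0015, 4, 0, 0, -0.12, 0, 0, 0.0015, 4, 0, 0, -0.18, 0, 0, 0.0015, 4, 0, 0, -0.24, 0, 0, 0.0015, 4, 0, 0, -0.3, 0, 0, 0.0015, 4, 0, 0, -0.36, 0, 0, 0.0015, 4, 0, 0, -0.42, 0, 0, 0.0015, 4, 0, 0, -0.48, 0, 0, 0.0015, 4, 0, 0, -0.54, 0, 0, 0.0015, 4, 0, 0, -0.6, 0, 0, 0.0015, 4]
  force: 40

```text
clock: 11.6
position: [0.547, -0.1279, 0.1092]
ee_rot: [2.854, 1.308, 0.004]
force: [3.1, -0.9, -1.7]
width: 0.132
gripper_force: 40.0
```

```bash
python3 -c "
from h import *
s=sensors.observe();R=cv2.Rodrigues(s['ee_rot'])[0];print(s['position'],np.arctan2(R[1,1],R[0,1])-np.pi/2,s['force'],s['ft_torque'],s['width'])"
```

```text
[ 0.54704038 -0.12787378  0.1091556 ] -2.2823525431770744 [ 3.08568055 -0.90089869 -1.66582841] [-0.49988353 -0.79145933  0.05161311] 0.13211646358858684
```

Emit:
arm_command:
  deltas: [0, 0, -0.06, 0, 0, 0, 4, 0, 0, -0.12, 0, 0, 0, 4, 0, 0, -0.18, 0, 0, 0, 4, 0, 0, -0.24, 0, 0, 0, 4, 0, 0, -0.3, 0, 0, 0, 4, 0, 0, -0.36, 0, 0, 0, 4, 0, 0, -0.42, 0, 0, 0, 4, 0, 0, -0.46, 0, 0, 0, 4, 0, 0, -0.49, 0, 0, 0, 4, 0, 0, -0.49, 0, 0, 0, 4]

```text
clock: 12.6
position: [0.5474, -0.1288, 0.1092]
ee_rot: [3.136, 0.143, 0.005]
force: [4.1, -4.1, -2.3]
width: 0.126
gripper_force: 40.0
```

```bash
python3 -c "
from h import *
s=sensors.observe();R=cv2.Rodrigues(s['ee_rot'])[0];print(s['position'],np.arctan2(R[1,1],R[0,1])+np.pi/2,s['force'],s['ft_torque'],s['width'])"
```

```text
[ 0.54743835 -0.12882929  0.10922469] 0.09117575581506765 [ 4.14440395 -4.06193164 -2.28958773] [-1.08960721 -1.01850141  0.04111734] 0.12598286167161765
```

Emit:
arm_command:
  deltas: [0, 0, -0.03, 0, 0, 0, 4, 0, 0, -0.05, 0, 0, 0, 4, 0, 0, -0.05, 0, 0, 0, 4]

```text
clock: 12.9
position: [0.5475, -0.129, 0.1092]
ee_rot: [3.139, 0.022, 0.006]
force: [4.9, -4.7, -2.2]
width: 0.129
gripper_force: 40.1
```

```bash
python3 -c "
from h import *
s=sensors.observe();R=cv2.Rodrigues(s['ee_rot'])[0];print(s['position'],np.arctan2(R[1,1],R[0,1])+np.pi/2,s['force'],s['ft_torque'],s['width'])"
```

```text
[ 0.54751919 -0.12895387  0.10923574] 0.013867556996986385 [ 4.92741811 -4.72456835 -2.17566751] [-1.22360872 -1.10516685  0.39591256] 0.12909985855491846
```

Emit:
arm_command:
  deltas: [0, 0, 0.03, 0, 0, 0, 4, 0, 0, 0.06, 0, 0, 0, 4, 0, 0, 0.06, 0, 0, 0, 14, 0, 0, 0.06, 0, 0, 0, 24, 0, 0, 0.06, 0, 0, 0, 34, 0, 0, 0.06, 0, 0, 0, 34, 0, 0, 0.06, 0, 0, 0.015, 34, 0, 0, 0.06, 0, 0, 0.04, 34, 0, 0, 0.06, 0, 0, 0.08, 34, 0, 0, 0.06, 0, -0.02, 0.11, 34, 0, 0, 0.06, -0.03, -0.06, 0.12, 34, 0, 0, 0.06, -0.06, -0.1, 0.12, 34, 0, 0, 0.06, -0.09, -0.14, 0.12, 34, 0, 0, 0.06, -0.12, -0.18, 0.12, 34, 0, 0, 0.06, -0.15, -0.22, 0.12, 34, 0, 0, 0.06, -0.18, -0.26, 0.12, 34, 0, 0, 0.06, -0.2, -0.3, 0.12, 34, 0, 0, 0.06, -0.2, -0.34, 0.12, 34]

```text
clock: 14.7
position: [0.3418, -0.4694, 0.2292]
ee_rot: [-3.137, -0.165, 0.002]
force: [1.0, -0.2, 1.2]
width: 0.369
gripper_force: 0.0
```

```bash
python3 - <<'E'
from cell import optics
import cv2,numpy as np
t=optics.get_image("top"); s=optics.get_image("scene")
f=lambda im,x,y,w,h,k,a:cv2.convertScaleAbs(cv2.resize(im[y:y+h,x:x+w],None,fx=k,fy=k,interpolation=cv2.INTER_CUBIC),alpha=a)
cv2.imwrite("pics/h1.png",np.hstack([f(t,220,120,95,90,5,1.3),f(s,230,160,65,90,5,1.6)]))
E
```

```text
(no output)
```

View pics/h1.png

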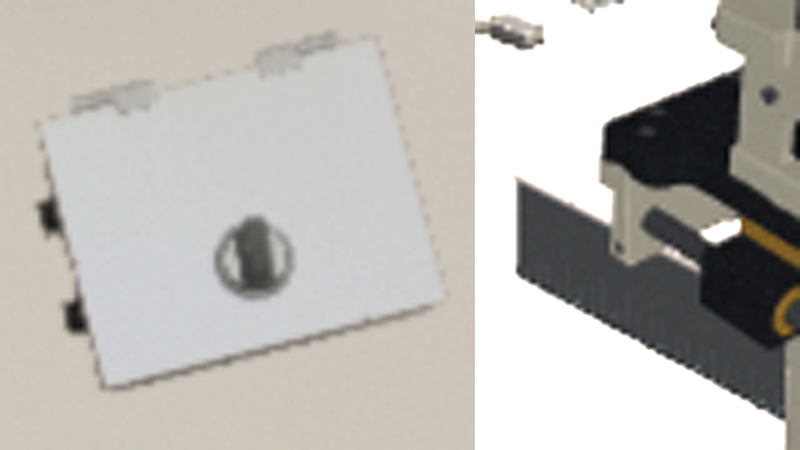

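The top view shows the door shut. The key stands in the lock at crop pixel (255,255), turned square to the hinge line, with the gripper well clear.

```bash
python3 -c "
from cell import arm
print(arm.sign_off())"
```

```text
the job is handed in; nothing more can be done
None
```

The job is handed in at about 15 s of the 54 s: the door is pressed shut and looks flush, and the middle-sized key stands in the lock, turned clockwise until the torque rose sharply at the stop; sign-off returned no verdict, and I never touched the mug, stapler, eraser or memory stick.

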